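# Check the cellar pump's oil with its gauge rod

## Robot

A 6-joint arm with a two-finger parallel gripper is mounted at the origin on the work surface. World frame = base frame: x ahead of the robot, y to its left, z up, the work surface at z = 0. Lengths are in m, angles in rad, forces in N, time in s.
With the tool pointing down it reaches from about 0.25 to 0.725 m from the base axis. Payload 4 kg.
Tool frame: the origin (TCP) lies between the finger pads; the fingertips stand 8 mm ahead of it and the grasp point (between the pads) lies 11 mm behind it (bot.tip_reach is the distance from the TCP to the fingertips, in m); z points along the fingers, y is the line along which they close (so a half turn about z gives the same grasp; the last joint's range is limited). The gripper opens to 85 mm and grips with 20 to 120 N. Pads are 22 mm wide; open, the fingers measure 114 mm over their backs; the gripper's body (76 mm by 85 mm) begins 54 mm behind the grasp point. The pads swing forward as they close: fully open they stand 13 mm farther back than shut.
Start: joints at [1.145, 0.241, 0.005, 1.335, 0, 1.571], TCP at [0.207, 0.455, 0.239] pointing down, gripper open.
Joint ranges: [-2.72, 2.72], [-1.05, 1.87], [-1.09, 1.28], [-1.99, 2.15], [-1.42, 1.44], [-3.14, 3.14]. Speed limits (rad/s): [2.79, 2.79, 3.14, 3.14, 3.14, 3.14].

## Interface

Orientations are given as a unit quaternion [x, y, z, w].
In Python, from workcell import bot gives the robot as it stands.
- The arm moves only by the tool move_arm, never from a script. Its argument "deltas" is a list of rows, each a list of 7 numbers: the opening, from 0 (shut) to 1 (fully open), then the shift along the tool's x, y, z in mm, then the turn, a rotation vector about the tool's x, y, z in degrees. In form: [[gripper, tx, ty, tz, ax, ay, az], ...]. A call has 1 to 10 rows; each row shifts and turns the commanded pose from where the row before left it, along the tool's axes as they then stand; what a row does not reach is not made up. A row lasts 1/12 s, in which the tool goes at most 41.7 mm and 7.16 degrees, less where a joint would pass 70% of its speed; a pose out of reach is approached as far as the arm can. A call is refused whole if a number of a shift passes 41.7 or a number of a turn 7.16, either way. A call with a gripper value outside its range is refused whole. The fingers move at their own pace and stop on an object; the grip force is fixed at half the most. Time passes only in rows, so rows that do not move let the fingers close. It gives the time, the measured TCP pose, the force, the opening and the grip force at its end, in the units of the state.
- bot.get_obs(): the state, without advancing time (a new reading comes with each control period).
- bot.camera(name): name is "scene" or "side" or "wrist"; returns the picture (420x560x3 uint8, blue, green, red); there is no depth.
- bot.calibration(name): a dict with "K" (3x3 intrinsics, pixels), "position" and "orientation" of the camera in the world. Camera axes: x right, y down, z forward; pixel columns grow to the right and rows downward; lengths in m; the calibration is good to about 2 mm. A picture is of the moment at which its call begins: read the wrist's pose just before it. calibration takes no time and is no camera call; for the wrist camera it gives the pose at the moment of the call.
- bot.job_done(): hands the job in; it is judged then, once.
Trained networks look in the newest picture that a camera, given by its name, has taken for a name from the list of things; names that differ only in an ending like _2 or _b are one class to them, and where a whole thing is asked for, a point or a joint stands for the part that bears it (a point fixed in the world has none). Each returns a list of dicts, best first, with "conf" (0 to 1); they miss things now and then, are a little off and sometimes report something else, mostly with a low value. They report only what shows in the picture. A call takes as long as a camera call. They do not tell look-alikes from the thing itself.
- bot.outline_of(query, camera): "pixels" (420x560 bool, what is visible of it) and "rect" ([left, top, width, height] in pixels, round what is visible of it).
The state is a dict: "clock": time; "joint_pos": joint angles; "joint_vel": joint speeds; "tau": joint torques, N m; "eef_pos": TCP position; "tool_rot": TCP orientation; "ft_force": force on the tool from outside, world axes, zero at the start; "ft_torque": the same for the moment, N m; "grip_width": finger opening in m; "grasp_force": force on a finger pad.
Only numpy, scipy, OpenCV 4.12 (cv2) and the standard library are available. Lean on these libraries where they do the work, as an engineer would, in place of code of your own. Each camera call takes 0.05 s, during which the arm holds its last target. There are 200 camera calls.

## Task

Check the oil of the green cellar pump: take the gauge rod by its red handle from its stand, push it down the slanted brass tube until its collar stops on the tube's mouth, pause there a moment, then draw it right out. Bring it to the white tile and finish while still holding it there in the gripper, still and level for reading, with the tip about 10 cm above the middle of the tile and touching nothing else. Leave the jars, cup and tools where they are.

Things in the scene. Friction and masses are not known exactly. Their poses are not given: they have to be found in the camera images.
- gauge_grip (a point): Centre of the red handle of the gauge rod (dipstick). The whole rod is straight along its own x axis: handle at +x, tip at -x, y across, z up as it lies. From this point the handle (80 long along x, 16 wide along y, 22 tall along z, flat sides) runs from 34 towards the tip side to 46 the other way. The rod weighs about 0.1 kg (0.07 to 0.14). At the start it lies level on the wooden stand, 70 above the table, tip roughly towards the robot, and lifts straight up.
- gauge_collar (a point): Centre of the seating face of the brass collar of the gauge rod (disc 42 dia, 6 thick on the handle side of this point), on the rod's axis, 50 from the handle centre towards the tip; same axes as gauge_grip.
- gauge_tip (a point): The very tip of the gauge rod: steel, 8 dia, chamfered end, 110 in front of the collar's seating face (160 from the handle centre), along the rod's -x; same axes as gauge_grip.
- stand: Dark wooden stand for the rod, fixed: base 200 x 70, 12 thick. Origin on the table plumb under the collar of the lying rod; two notched uprights, 32 wide: one 75 towards the tip (under the steel rod, top 74 high), one 90 the other way (under the handle's far end, top 73 high). Nothing stands beside the handle's centre.
- guide: Brass dipstick tube fixed to the pump, mouth 135 above the table, sloping 35 degrees from level. Origin at the centre of the mouth, on its rim plane; z points out of the tube along its axis (up, and to the robot's left and somewhat ahead), y level. Bore 13 dia, flared to 28 at the mouth over the first 20; rim 36 outside. Straight and open for 125, so the rod is stopped only by its collar (42) on the rim.
- pump: Green transfer pump, fixed to the table. Origin on the table plumb under the tube's mouth; x points the way that the tube's mouth faces, to the robot's left and somewhat ahead. Green housing from 45 to 175 behind the mouth (-x), 100 wide, 120 high; grey motor on its -y side out to 130 (144 high with its black terminal box), steel pump head and stubs on the +y side out to 110 (148 high).
- tile: White ceramic reading tile, 140 x 140 x 10, fixed flat on the table. Origin at the centre of its underside.
- jar_red_mid (a point): Bystander, loose: a red preserve jar with white lid, 68 dia x 95 tall. The point lies about half-way up it, on its origin's axis.
- jar_pale_mid (a point): Bystander, loose: an amber preserve jar with white lid, 68 dia x 85 tall. The point lies about half-way up it, on its origin's axis.
- cup_mid (a point): Bystander, loose: an open steel cup, 72 dia x 55 tall. The point lies about half-way up it, on its origin's axis.
- wrench_mid (a point): Bystander, loose: a steel wrench lying flat, 170 long.
- brush_mid (a point): Bystander, loose: a hand brush lying flat.
Things that resemble listed ones, but are neither listed nor needed, are in the scene too. What is shaped like the part that bears gauge_grip but purple is not meant. Several things have the shape of the tile; the one meant has the colours described above.

How it is judged:
By the outcome, as a careful person would: the job done as asked, in the order asked, and still so for the second after the job is handed in, while the arm keeps its last pose, push and grip.
It also fails if it takes over 64 s, if anything falls off the work surface, if the arm or the gripper's body presses on something with over 40 N, if the wrist force passes 120 N, or if a joint passes its speed limit or range.

## Working session

There is one attempt and no reset: what is moved stays moved. The work goes in short steps, Python scripts to look and compute and a tool call to move; the robot and the scene stay as the last step left them, time stands still between calls to the robot, and variables do not carry over. Pictures are saved under pics/ and viewed, at most 11 in all, crops included, and the job is handed in when it is done.

Besides the shell and the picture viewer there is one more tool, called after ">>>" by a JSON object that holds its "api" and its "payload", one argument or row to a line. move_arm: Moves the arm, as the interface text tells. Its arguments: {"type":"object","properties":{"deltas":{"type":"array","items":{"type":"array","items":{"type":"number"}}}},"required":["deltas"]}

```bash
mkdir -p pics; ls
python3 - <<'E'
from workcell import bot
import cv2,numpy as np
a=bot.camera("scene");b=bot.camera("side")
cv2.imwrite("pics/a.png",a);cv2.imwrite("pics/b.png",b)
for c in("scene","side"):
  k=bot.calibration(c);print(c,k["K"],k["position"],k["orientation"])
  for q in("gauge_grip","gauge_collar","gauge_tip","guide","tile","stand","pump"):
    print(q,[(round(d["conf"],2),d["rect"]) for d in bot.outline_of(q,c)][:4])
E
```

```text
pics
scene [[496.05732286   0.         279.5449533 ]
 [  0.         496.05732286 196.31382952]
 [  0.           0.           1.        ]] [1.31934092 0.39220059 1.06944074] [ 0.49652918  0.78375417 -0.31521777 -0.19956436]
gauge_grip [(0.62, [361.7, 221.1, 39.5, 50.9]), (0.61, [414.0, 183.7, 58.9, 43.3])]
gauge_collar [(0.68, [359.2, 223.5, 41.8, 52.3]), (0.65, [417.0, 185.9, 57.5, 42.4]), (0.26, [232.0, 178.7, 21.7, 13.9])]
gauge_tip [(0.84, [419.7, 187.6, 54.0, 35.3])]
guide [(0.64, [232.6, 177.1, 18.5, 17.3])]
tile [(0.9, [269.6, 245.2, 60.4, 53.3]), (0.59, [299.4, 174.9, 59.6, 47.1])]
stand [(0.84, [350.8, 223.7, 54.8, 72.1])]
pump [(0.65, [176.0, 166.2, 76.1, 91.0])]
side [[430.88337796   0.         281.771192  ]
 [  0.         430.88337796 209.24317298]
 [  0.           0.           1.        ]] [-0.07740236 -0.68059205  1.05451198] [ 0.87630434 -0.31564878  0.12182038 -0.34295238]
gauge_grip [(0.75, [142.6, 180.7, 16.8, 34.7]), (0.56, [213.2, 155.8, 42.2, 15.9])]
gauge_collar [(0.71, [205.2, 155.7, 49.2, 16.4]), (0.56, [147.8, 179.6, 8.5, 36.1])]
gauge_tip [(0.69, [145.8, 178.1, 11.1, 41.2]), (0.51, [205.8, 156.1, 48.8, 17.9])]
guide [(0.56, [301.5, 210.7, 14.6, 16.7])]
tile [(0.96, [199.5, 214.0, 59.1, 47.7]), (0.86, [259.6, 168.2, 62.0, 42.9])]
stand [(0.66, [203.1, 158.0, 59.9, 35.2])]
pump [(0.7, [302.0, 190.4, 71.9, 90.1])]
```

Run:
```python
import cv2
a=cv2.imread("pics/a.png");cv2.imwrite("pics/a2.png",cv2.resize(a[110:360,140:500],(800,556),interpolation=cv2.INTER_CUBIC))
b=cv2.imread("pics/b.png");cv2.imwrite("pics/b2.png",cv2.resize(b[110:320,110:390],(800,600),interpolation=cv2.INTER_CUBIC))
```

```text
(no output)
```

View pics/a2.png

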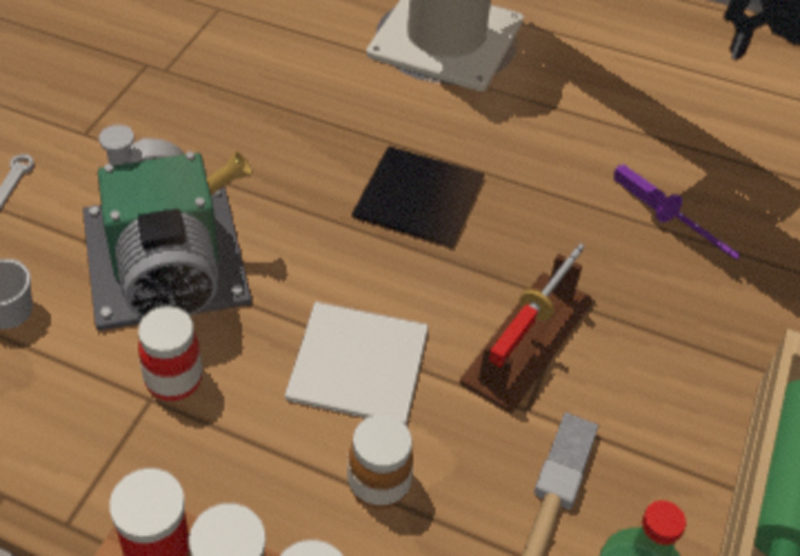

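View pics/b2.png

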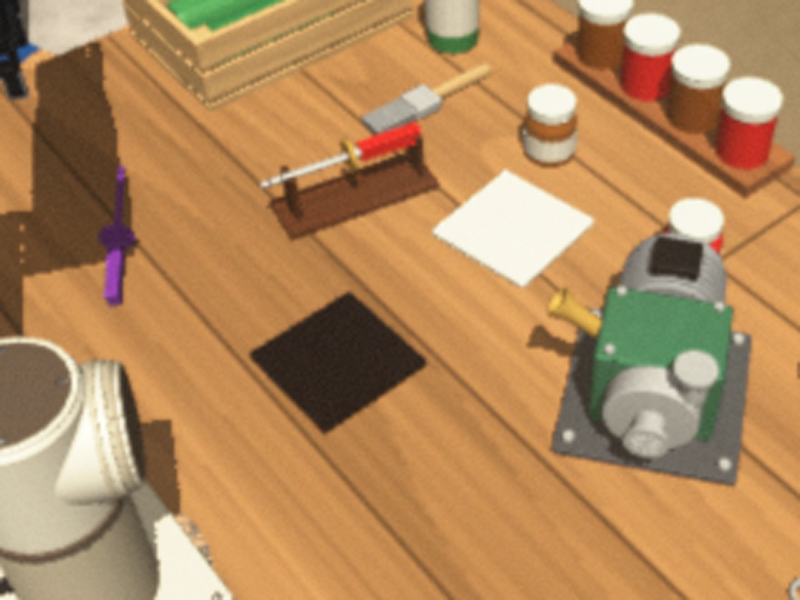

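The red-handled rod is at scene (371,260), side (246,160). It lies on the stand with the red handle, so it is the one meant. The purple look-alike lies flat at scene (430,200). The white tile is at scene (300,272) and the black one at (329,198). The tube mouth is at scene (249,184), side (305,216). The enlarged crops confirm these.

```bash
cat > h.py <<'E'
from workcell import bot
import cv2,numpy as np
from scipy.spatial.transform import Rotation as R
from scipy.optimize import least_squares
def cal(c):
    k=bot.calibration(c);return np.array(k["K"]),np.array(k["position"]),R.from_quat(k["orientation"])
def proj(C,P):
    K,p,r=C;q=r.inv().apply(np.atleast_2d(P)-p);u=q@K.T;return u[:,:2]/u[:,2:]
def tri(obs):
    return least_squares(lambda X:np.concatenate([proj(C,X)[0]-u for C,u in obs]),[.4,.2,.05])
def plane(C,u,z):
    K,p,r=C;d=r.apply(np.linalg.solve(K,[u[0],u[1],1]));return p+d*(z-p[2])/d[2]
E
python3 - <<'E'
from h import *
S,D=cal("scene"),cal("side")
for n,u,v in(("grip",(371,260),(245.8,160)),("collar",(381,246),(232.5,163.6)),("tip",(401.5,221),(202.8,174.4)),("mouth",(249,184),(304.6,216)),("purple",(420,187),(150,213))):
    r=tri([(S,u),(D,v)]);print(n,r.x.round(4),r.cost.round(2))
a=cv2.imread("pics/a.png");b=cv2.imread("pics/b.png")
for C,im,s in((S,a,(300,272)),(D,b,(290,190))):
    hsv=cv2.cvtColor(im,cv2.COLOR_BGR2HSV);m=((hsv[...,1]<60)&(hsv[...,2]>140)).astype(np.uint8)
    n,l,st,ce=cv2.connectedComponentsWithStats(m,connectivity=4);i=l[s[1],s[0]];print(i,st[i],ce[i],plane(C,ce[i],.01).round(4))
    q=cv2.boxPoints(cv2.minAreaRect(np.argwhere(l==i)[:,::-1].astype(np.float32)));print([plane(C,x,.01).round(3)[:2] for x in q])
# pump dir: housing top corners (z~.12)
for C,us in((S,[(184.5,183),(230,178.7),(190,209),(236,202)]),(D,[(327,213),(366,217),(318,236.5),(358,243)])):
    print([plane(C,u,.12).round(3)[:2] for u in us])
o=bot.get_obs();print(o["clock"],o["eef_pos"],o["tool_rot"],o["grip_width"])
w=bot.calibration("wrist");r=R.from_quat(o["tool_rot"]);print(r.as_matrix().round(3), r.inv().apply(np.array(w["position"])-o["eef_pos"]).round(3),(r.inv()*R.from_quat(w["orientation"])).as_matrix().round(3),w["K"])
E
```

```text
grip [0.552  0.2817 0.0682] 0.04
collar [0.5027 0.2915 0.0728] 0.03
tip [0.3959 0.3149 0.0694] 0.01
mouth [ 0.4976 -0.0856  0.1306] 0.32
purple [0.1896 0.3238 0.0142] 0.04
47 [ 268  246   64   74 2873] [302.46432301 278.10790115] [0.6374 0.1345 0.01  ]
[array([0.761, 0.085]), array([0.567, 0.028]), array([0.537, 0.185]), array([0.73 , 0.225])]
33 [ 262  170   55   40 1198] [289.31803005 189.37646077] [0.6129 0.1194 0.01  ]
[array([0.533, 0.174]), array([0.67, 0.25]), array([0.697, 0.07 ]), array([0.564, 0.008])]
[array([ 0.561, -0.253]), array([ 0.493, -0.149]), array([ 0.636, -0.187]), array([ 0.563, -0.092])]
[array([ 0.562, -0.11 ]), array([ 0.638, -0.194]), array([ 0.481, -0.158]), array([ 0.55 , -0.246])]
0.8 [0.20653002 0.45534437 0.23933044] [2.11284459e-01 9.77424614e-01 7.32796262e-06 1.89187366e-05] 0.08548978070278865
[[-0.911  0.413  0.   ]
 [ 0.413  0.911  0.   ]
 [-0.     0.    -1.   ]] [ 0.072 -0.    -0.134] [[ 0.001 -0.96  -0.281]
 [ 1.     0.001  0.   ]
 [-0.    -0.281  0.96 ]] [[376.67255031   0.         270.917567  ]
 [  0.         376.67255031 211.76979233]
 [  0.           0.           1.        ]]
```

```bash
cat >> h.py <<'E'
def rows(p,q,n=None):
    """equal rows from the present pose to TCP p, rotation q (Rotation)"""
    o=bot.get_obs();r=R.from_quat(o["tool_rot"]);d=r.inv()*q;t=r.inv().apply(np.array(p)-o["eef_pos"])
    v=d.as_rotvec();L=np.linalg.norm(t)
    n=n or int(max(1,np.ceil(L/.035),np.ceil(np.degrees(np.linalg.norm(v))/6.5)))
    M=sum(R.from_rotvec(v*k/n).as_matrix() for k in range(n));t=np.linalg.solve(M,t)*1e3
    print("n",n,"row",t.round(1),np.degrees(v/n).round(2),"at",np.round(o["eef_pos"],4),"F",np.round(o["ft_force"],1),"w",round(o["grip_width"],4),"clk",o["clock"])
def rodrot(yaw,pitch=0):
    """tool rotation for rod handle axis at yaw, raised by pitch (deg); tool x=-rod x, tool z=-rod z"""
    return R.from_euler("ZY",[yaw,-pitch],degrees=True)*R.from_matrix(np.diag([-1,1,-1.]))
E
python3 - <<'E'
from h import *
S,D=cal("scene"),cal("side")
f=lambda u:(u[0]/2.2222+140,u[1]/2.2222+110)
g=lambda u:(u[0]/2.857+110,u[1]/2.857+110)
for C,k,cs in((S,f,[(317,303),(428,323),(408,423),(288,398)]),(D,g,[(508,170),(593,221),(521,285),(434,231)])):
    P=np.array([plane(C,k(u),.01)[:2] for u in cs]);print(P.round(3).tolist(),P.mean(0).round(4))
for n in("jar_red_mid","jar_pale_mid","cup_mid"): 
    pass
rows([.552,.281,.17],rodrot(-12))
print(bot.get_obs()["joint_pos"])
E
```

```text
[[0.566, 0.045], [0.537, 0.178], [0.675, 0.208], [0.703, 0.073]] [0.6203 0.126 ]
[[0.674, 0.201], [0.694, 0.065], [0.559, 0.04], [0.536, 0.174]] [0.6159 0.1198]
n 12 row [-32.   -4.5   5.8] [ 0.    0.   -1.03] at [0.2065 0.4553 0.2393] F [ 0.4 -1.   0.1] w 0.0855 clk 0.8
[ 1.14499854e+00  2.40556599e-01  5.00594722e-03  1.33522335e+00
 -3.38862623e-05  1.57077633e+00]
```

>>> {"api": "move_arm", "payload": {
  "deltas": [
    [1,-32,-4.5,5.8,0,0,-1],
    [1,-32,-4.5,5.8,0,0,-1],
    [1,-32,-4.5,5.8,0,0,-1],
    [1,-32,-4.5,5.8,0,0,-1],
    [1,-32,-4.5,5.8,0,0,-1],
    [1,-32,-4.5,5.8,0,0,-1],
    [1,-32,-4.5,5.8,0,0,-1],
    [1,-32,-4.5,5.8,0,0,-1],
    [1,-32,-4.5,5.8,0,0,-1],
    [1,-32,-4.5,5.8,0,0,-1]
  ]
}}

```text
clock: 1.63
eef_pos: [0.4931, 0.3033, 0.1811]
tool_rot: [0.125, 0.992, 0.0, 0.0]
ft_force: [0.1, 1.3, -0.6]
grip_width: 0.0856
grasp_force: 0.0
```

>>> {"api": "move_arm", "payload": {
  "deltas": [
    [1,-32,-4.5,5.8,0,0,-1],
    [1,-32,-4.5,5.8,0,0,-1],
    [1,0,0,0,0,0,0],
    [1,0,0,0,0,0,0]
  ]
}}

```text
clock: 1.97
eef_pos: [0.5527, 0.2789, 0.1684]
tool_rot: [0.11, 0.994, -0.0, -0.001]
ft_force: [-0.8, -0.3, -0.5]
grip_width: 0.0853
grasp_force: 0.0
```

Run:
```python
from h import *
W=cal("wrist");a=bot.camera("wrist");cv2.imwrite("pics/w1.png",a)
rows([.552,.281,.17],rodrot(-12))
hsv=cv2.cvtColor(a,cv2.COLOR_BGR2HSV);m=(((hsv[...,0]<6)|(hsv[...,0]>174))&(hsv[...,1]>170)&(hsv[...,2]>90)).astype(np.uint8)
n,l,st,ce=cv2.connectedComponentsWithStats(m);i=1+st[1:,4].argmax();print(st[i],ce[i])
r=cv2.minAreaRect(np.argwhere(l==i)[:,::-1].astype(np.float32));B=cv2.boxPoints(r);print(B,[plane(W,b,.082).round(4)[:2] for b in B])
print(proj(W,[[.552,.281,.07],[.503,.2915,.07],[.396,.315,.07]]).round(0))
```

```text
n 1 row [ 0.   1.4 -1. ] [-0.04 -0.08 -0.48] at [0.5517 0.2797 0.169 ] F [-0.3  0.   0.5] w 0.0855 clk 2.0167
[ 260  155   28  126 3133] [274.20204277 217.75199489]
[[259.63937 155.05023]
 [286.18057 154.48553]
 [288.8439  279.6629 ]
 [262.3027  280.2276 ]] [array([0.5099, 0.2816]), array([0.5129, 0.2969]), array([0.592, 0.282]), array([0.5887, 0.2652])]
[[274. 217.]
 [273. 138.]
 [273. -73.]]
```

View pics/w1.png

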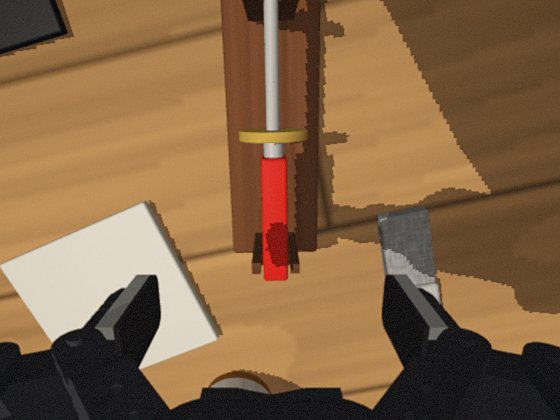

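The wrist view shows the red handle at x 260–288, y 155–280, with the collar at y≈137 and the steel rod above it. The white tile is at lower left and the fingers straddle the handle. I'm descending to grasp.

Run:
```python
from h import *
rows([.547,.2822,.059],rodrot(-11.2),8)
```

```text
n 8 row [ 0.6  0.2 13.7] [-0.01 -0.01 -0.16] at [0.5517 0.2797 0.169 ] F [-0.3  0.   0.5] w 0.0855 clk 2.0167
```

>>> {"api": "move_arm", "payload": {
  "deltas": [
    [1,0.6,0.2,13.7,0,0,-0.15],
    [1,0.6,0.2,13.7,0,0,-0.15],
    [1,0.6,0.2,13.7,0,0,-0.15],
    [1,0.6,0.2,13.7,0,0,-0.15],
    [1,0.6,0.2,13.7,0,0,-0.15],
    [1,0.6,0.2,13.7,0,0,-0.15],
    [1,0.6,0.2,13.7,0,0,-0.15],
    [1,0.6,0.2,13.7,0,0,-0.15],
    [1,0,0,0,0,0,0],
    [0,0,0,0,0,0,0]
  ]
}}

```text
clock: 2.85
eef_pos: [0.5458, 0.2833, 0.0601]
tool_rot: [0.097, 0.995, -0.0, -0.001]
ft_force: [-0.1, 0.1, 0.8]
grip_width: 0.0758
grasp_force: 0.0
```

>>> {"api": "move_arm", "payload": {
  "deltas": [
    [0,0,0,0,0,0,0],
    [0,0,0,0,0,0,0],
    [0,0,0,0,0,0,0],
    [0,0,0,0,0,0,0],
    [0,0,0,0,0,0,0],
    [0,0,0,0,0,0,0],
    [0,0,0,0,0,0,0],
    [0,0,0,0,0,0,0]
  ]
}}

```text
clock: 3.52
eef_pos: [0.5478, 0.283, 0.0609]
tool_rot: [0.098, 0.995, 0.0, 0.001]
ft_force: [-1.1, -0.5, 5.2]
grip_width: 0.0149
grasp_force: 59.0
```

>>> {"api": "move_arm", "payload": {
  "deltas": [
    [0,0,0,-8,0,0,0],
    [0,0,0,-15,0,0,0],
    [0,0,0,-20,0,0,0],
    [0,0,0,-22,0,0,0],
    [0,0,0,-22,0,0,0],
    [0,0,0,-22,0,0,0],
    [0,0,0,-22,0,0,0],
    [0,0,0,-22,0,0,0],
    [0,0,0,-22,0,0,0],
    [0,0,0,-15,0,0,0]
  ]
}}

```text
clock: 4.35
eef_pos: [0.5475, 0.2828, 0.2523]
tool_rot: [0.098, 0.995, 0.0, 0.001]
ft_force: [0.4, -0.3, -1.1]
grip_width: 0.0149
grasp_force: 58.4
```

Run:
```python
from h import *
W=cal("wrist");a=bot.camera("wrist");cv2.imwrite("pics/w2.png",a)
h=R.from_euler("z",125,degrees=True).apply([1,0,0])
m=np.array([.498,-.086,.135])
ax=np.array([*(h[:2]*np.cos(np.radians(35))),np.sin(np.radians(35))])
T=rodrot(125,35)
# stage: level rod at yaw 125, tip short of the mouth
p=m+ax*.24
print("stage tcp",(p+T.apply([0,0,.011])).round(3))
rows(p+T.apply([0,0,.011])+[0,0,.1],rodrot(125,0))
```

```text
stage tcp [0.382 0.08  0.264]
n 21 row [16.   0.9 -5.2] [-0.01  0.02 -6.49] at [0.5486 0.2833 0.2552] F [ 1.1 -0.   1.5] w 0.015 clk 4.4
```

View pics/w2.png

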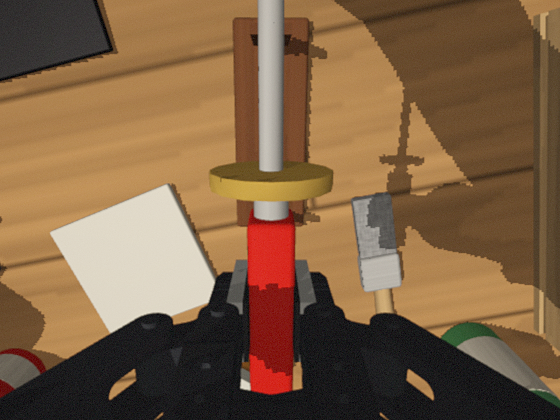

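Run:
```python
from h import *
o=bot.get_obs();W=cal("wrist");r=R.from_quat(o["tool_rot"]);p=np.array(o["eef_pos"])
def pt(a):return proj(W,r.apply(a)+p).round(1).tolist()
for dx in(-.004,0,.004):
  print(dx,"collar",pt([[.05+dx,.021,-.011],[.05+dx,-.021,-.011],[.05+dx,0,-.032],[.044+dx,0,-.032]]),"handle end top",pt([[.034+dx,.008,-.022],[.034+dx,-.008,-.022]]))
print("tip",pt([[.16,0,-.011]]))
b=cv2.imread("pics/w2.png");g=b.astype(int)
for y in(2,40,80,120,150):
    s=g[y,240:310].sum(1);e=np.abs(np.diff(s));print(y,[int(240+i) for i in np.argsort(e)[-2:]])
for x in(.06,.08,.1,.12):print(x,pt([[x,.004,-.011],[x,-.004,-.011]]))
```

```text
-0.004 collar [[333.7, 183.7], [207.9, 183.5], [270.8, 199.2], [270.7, 219.7]] handle end top [[295.9, 240.2], [245.5, 240.2]]
0 collar [[334.3, 171.8], [207.3, 171.6], [270.8, 185.3], [270.8, 206.1]] handle end top [[296.1, 228.3], [245.3, 228.2]]
0.004 collar [[334.9, 159.7], [206.8, 159.6], [270.8, 171.0], [270.8, 192.3]] handle end top [[296.4, 216.1], [245.1, 216.1]]
tip [[271.4, -265.8]]
2 [283, 257]
40 [258, 257]
80 [258, 257]
120 [259, 258]
150 [307, 258]
0.06 [[283.2, 141.1], [258.5, 141.1]]
0.08 [[283.9, 75.5], [258.0, 75.5]]
0.1 [[284.6, 3.2], [257.4, 3.1]]
0.12 [[285.5, -76.9], [256.8, -76.9]]
```

The rod is firmly held and straight in the gripper, with the collar at (271,180) and the handle at x 248–296. Next I turn it toward the tube, high above everything.

>>> {"api": "move_arm", "payload": {
  "deltas": [
    [0,16,0.9,-5.2,0,0,-6.5],
    [0,16,0.9,-5.2,0,0,-6.5],
    [0,16,0.9,-5.2,0,0,-6.5],
    [0,16,0.9,-5.2,0,0,-6.5],
    [0,16,0.9,-5.2,0,0,-6.5],
    [0,16,0.9,-5.2,0,0,-6.5],
    [0,16,0.9,-5.2,0,0,-6.5],
    [0,16,0.9,-5.2,0,0,-6.5],
    [0,16,0.9,-5.2,0,0,-6.5],
    [0,16,0.9,-5.2,0,0,-6.5]
  ]
}}

```text
clock: 5.23
eef_pos: [0.3992, 0.2433, 0.3013]
tool_rot: [-0.455, 0.89, -0.0, -0.001]
ft_force: [-0.3, -0.5, -0.1]
grip_width: 0.0149
grasp_force: 58.4
```

>>> {"api": "move_arm", "payload": {
  "deltas": [
    [0,16,0.9,-5.2,0,0,-6.5],
    [0,16,0.9,-5.2,0,0,-6.5],
    [0,16,0.9,-5.2,0,0,-6.5],
    [0,16,0.9,-5.2,0,0,-6.5],
    [0,16,0.9,-5.2,0,0,-6.5],
    [0,16,0.9,-5.2,0,0,-6.5],
    [0,16,0.9,-5.2,0,0,-6.5],
    [0,16,0.9,-5.2,0,0,-6.5],
    [0,16,0.9,-5.2,0,0,-6.5],
    [0,16,0.9,-5.2,0,0,-6.5]
  ]
}}

```text
clock: 6.07
eef_pos: [0.373, 0.0934, 0.3537]
tool_rot: [0.862, -0.507, -0.001, 0.001]
ft_force: [0.2, 0.4, 0.1]
grip_width: 0.0148
grasp_force: 58.5
```

Run:
```python
from h import *
h=R.from_euler("z",125,degrees=True).apply([1,0,0])
m=np.array([.498,-.086,.135])
ax=np.array([*(h[:2]*np.cos(np.radians(35))),np.sin(np.radians(35))])
T=rodrot(125,35)
p=m+ax*.25+T.apply([0,0,.008]);print(p)
rows(p,T); print(bot.get_obs()["joint_pos"])
```

```text
[0.3779065  0.08551129 0.27184089]
n 6 row [ 5.  -0.2 13. ] [-0.28 -5.82 -0.95] at [0.373  0.0934 0.3537] F [0.2 0.4 0.1] w 0.0148 clk 6.0667
[ 2.45533279e-01 -1.21926836e-02  9.76720325e-03  1.59429598e+00
 -4.80861411e-05 -1.83373731e+00]
```

>>> {"api": "move_arm", "payload": {
  "deltas": [
    [0,5,-0.2,13,-0.3,-5.8,-1],
    [0,5,-0.2,13,-0.3,-5.8,-1],
    [0,5,-0.2,13,-0.3,-5.8,-1],
    [0,5,-0.2,13,-0.3,-5.8,-1],
    [0,5,-0.2,13,-0.3,-5.8,-1],
    [0,5,-0.2,13,-0.3,-5.8,-1],
    [0,0,0,0,0,0,0],
    [0,0,0,0,0,0,0]
  ]
}}

```text
clock: 6.73
eef_pos: [0.3785, 0.0859, 0.2703]
tool_rot: [0.845, -0.442, -0.267, -0.137]
ft_force: [0.2, 0.2, -0.1]
grip_width: 0.0153
grasp_force: 58.5
```

Run:
```python
from h import *
W=cal("wrist");a=bot.camera("wrist");cv2.imwrite("pics/w3.png",a)
s=bot.camera("scene");d=bot.camera("side")
np.save("W3.npy",np.array([*W[1],*W[2].as_quat()]))
f=lambda im,u,v:cv2.resize(im[v-50:v+50,u-66:u+67],(400,300),interpolation=cv2.INTER_CUBIC)
cv2.imwrite("pics/m3.png",np.hstack([f(s,260,180),f(d,280,205)]))
o=bot.get_obs();print(o["eef_pos"],R.from_quat(o["tool_rot"]).as_matrix().round(3),o["joint_pos"])
print(proj(W,[[.498,-.086,.135]]))
```

```text
[0.37901993 0.0870401  0.27380899] [[ 0.474 -0.819 -0.323]
 [-0.673 -0.574  0.467]
 [-0.568 -0.004 -0.823]] [-1.07042863e-01  2.91246751e-01  2.33615972e-03  1.70598614e+00
  4.44383543e-01 -2.38743860e+00]
[[ 265.48763671 -898.95414835]]
```

View pics/w3.png

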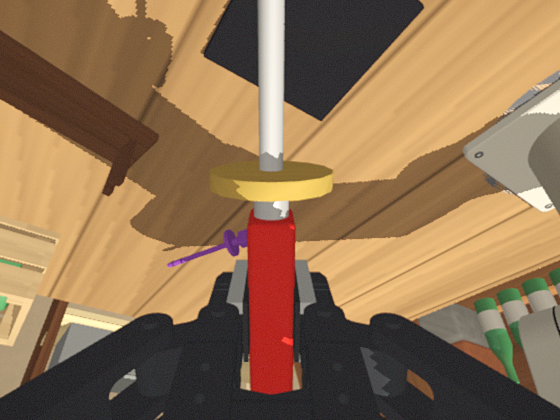

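View pics/m3.png

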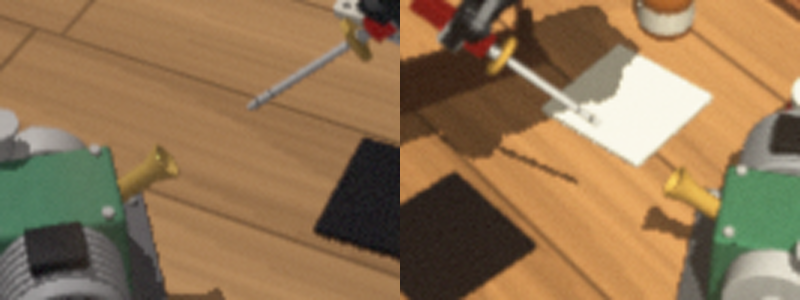

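```bash
cat > fit.py <<'E'
from h import *
from scipy.optimize import minimize
def circ(m,ax,d,r):
    e1=np.cross(ax,[0,0,1]);e1/=np.linalg.norm(e1);e2=np.cross(ax,e1);t=np.linspace(0,2*np.pi,25)[:-1,None]
    return m-ax*d+r*(np.cos(t)*e1+np.sin(t)*e2)
UP=6
def fit(views,x0):
    """views: (cal, soft brass mask, u0,v0)"""
    def sil(C,m,ax,rt,fl,L,sh,u0,v0):
        im=np.zeros(sh,np.uint8)
        for a,b in(((0,.018),(fl,rt)),((fl,rt),(L,rt))):
            P=np.vstack([circ(m,ax,*a),circ(m,ax,*b)]);q=(proj(C,P)-[u0-.5,v0-.5])*UP
            cv2.fillConvexPoly(im,cv2.convexHull((q*16).round().astype(np.int32)),1,shift=4)
        return im
    def cost(v):
        m=np.array([v[0],v[1],.135+v[7]]);y=v[2];a=np.radians(35);ax=np.array([np.cos(a)*np.cos(y),np.cos(a)*np.sin(y),np.sin(a)])
        c=0
        for i,(C,M,u0,v0) in enumerate(views):
            s=sil(C,m,ax,v[3],v[4],v[5+i],M.shape,u0,v0);c+=1-(s&M).sum()/(s|M).sum()
        return c+20*v[7]**2/.01**2*.01
    best=None
    for k in range(6):
        s=np.array([.006,.006,.15,.002,.005,.01,.01,.002]);rng=np.random.default_rng(k)
        X=np.array(x0)+s*rng.normal(size=8)*.5
        simp=np.vstack([X]+[X+s*np.eye(8)[i] for i in range(8)])
        r=minimize(cost,X,method="Nelder-Mead",options=dict(initial_simplex=simp,maxiter=900))
        print(r.x.round(4),np.degrees(r.x[2]).round(1),round(r.fun,3))
def mask(im,u0,v0,w,h):
    c=cv2.resize(im[v0:v0+h,u0:u0+w],None,fx=UP,fy=UP,interpolation=cv2.INTER_CUBIC);s=cv2.cvtColor(c,cv2.COLOR_BGR2HSV)
    return c,s
E
python3 - <<'E'
from fit import *
a=cv2.imread("pics/a.png");b=cv2.imread("pics/b.png");V=[];T=[]
for C,im,u0,v0,seed in((cal("scene"),a,226,170,(241,187)),(cal("side"),b,294,204,(311,221))):
    c,s=mask(im,u0,v0,32,28)
    H,S,L=cv2.split(s);print(s[(seed[1]-v0)*UP,(seed[0]-u0)*UP])
    m=((H>=18)&(H<=32)&(S>110)).astype(np.uint8)
    n,l,st,ce=cv2.connectedComponentsWithStats(m,connectivity=4);i=l[(seed[1]-v0)*UP,(seed[0]-u0)*UP];m=(l==i).astype(np.uint8);print(st[i])
    V.append((C,m,u0,v0));o=c.copy();cv2.drawContours(o,cv2.findContours(m,cv2.RETR_EXTERNAL,cv2.CHAIN_APPROX_NONE)[0],-1,(255,0,0),1);T.append(cv2.resize(o,(400,350)))
cv2.imwrite("pics/mask.png",np.hstack(T))
fit(V,[.498,-.086,np.radians(125),.009,.02,.05,.05,0])
E
```

```text
[ 20 149 154]
[  42   52  121  109 5876]
[ 19 166 206]
[  45   42  115  106 5423]
[ 4.9690e-01 -8.5100e-02  2.2038e+00  9.4000e-03  2.0200e-02  5.2900e-02
  5.0200e-02  1.3000e-03] 126.3 0.303
[ 4.9700e-01 -8.5000e-02  2.2004e+00  9.4000e-03  2.2900e-02  5.2900e-02
  5.0500e-02  1.4000e-03] 126.1 0.313
[ 4.9710e-01 -8.6100e-02  2.2139e+00  9.5000e-03  1.7700e-02  5.1700e-02
  4.9000e-02  7.0000e-04] 126.8 0.296
[ 4.9750e-01 -8.7000e-02  2.2237e+00  9.3000e-03  1.6800e-02  5.0000e-02
  4.7700e-02  2.0000e-04] 127.4 0.296
[ 4.9710e-01 -8.6500e-02  2.2301e+00  9.4000e-03  1.7100e-02  5.1200e-02
  4.8400e-02  4.0000e-04] 127.8 0.3
[ 4.9750e-01 -8.6900e-02  2.2297e+00  9.5000e-03  1.6700e-02  5.0500e-02
  4.7900e-02  2.0000e-04] 127.8 0.296
```

View pics/mask.png

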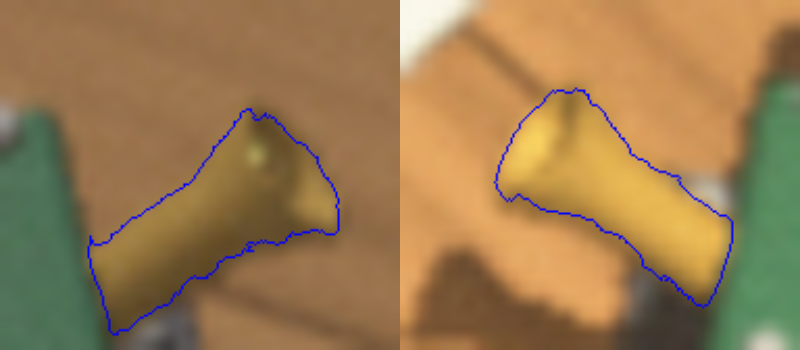

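The masks show the tube cleanly, with its mouth at scene (250,184) and side (304,216). The fit gives yaw about 127° and a mouth at (.497,-.086). Next I check the rod tip against the kinematics.

Run:
```python
from h import *
S,D=cal("scene"),cal("side");o=bot.get_obs();r=R.from_quat(o["tool_rot"]);p=o["eef_pos"]
t=p+r.apply([.162,0,-.008]);print("FK tip",t.round(4),proj(S,t),proj(D,t), "tri",tri([(S,(277.1,164.9)),(D,(277.8,194.9))]).x.round(4))
T=rodrot(127,35);ax=T.apply([-1,0,0]);m=np.array([.497,-.086,.1355])
rows(m+ax*(.162+.03)-T.apply([0,0,-.008]),T)
```

```text
FK tip [ 0.4584 -0.0257  0.1883] [[275.81236701 165.52480751]] [[281.30685803 196.86700657]] tri [ 0.4554 -0.0197  0.1918]
n 2 row [29.4  4.4  0.7] [-0.66 -0.19 -0.75] at [0.379  0.087  0.2738] F [-0.5  0.7 -0.4] w 0.015 clk 6.8833
```

>>> {"api": "move_arm", "payload": {
  "deltas": [
    [0,14.7,2.2,0.3,-0.3,-0.1,-0.4],
    [0,14.7,2.2,0.3,-0.3,-0.1,-0.4],
    [0,14.7,2.2,0.3,-0.3,-0.1,-0.4],
    [0,14.7,2.2,0.3,-0.3,-0.1,-0.4],
    [0,0,0,0,0,0,0],
    [0,0,0,0,0,0,0]
  ]
}}

```text
clock: 7.38
eef_pos: [0.3997, 0.0435, 0.2392]
tool_rot: [0.853, -0.425, -0.269, -0.135]
ft_force: [0.5, -0.1, -0.2]
grip_width: 0.0151
grasp_force: 58.5
```

Run:
```python
from h import *
s=bot.camera("scene");d=bot.camera("side")
f=lambda im,u,v:cv2.resize(im[v-38:v+37,u-50:u+50],(400,300),interpolation=cv2.INTER_CUBIC)
cv2.imwrite("pics/m4.png",np.hstack([f(s,260,175),f(d,295,205)]))
T=rodrot(127,35);ax=T.apply([-1,0,0]);m=np.array([.497,-.086,.1355])
rows(m+ax*(.162+.03)-T.apply([0,0,-.008]),T)
S,D=cal("scene"),cal("side")
o=bot.get_obs();r=R.from_quat(o["tool_rot"]);P=o["eef_pos"]+r.apply([[.162,0,-.008],[.06,0,-.008]]);P=np.vstack([P,m,m-ax*.05])
print(((proj(S,P)-[210,137])*4).round(0).tolist(),((proj(D,P)-[245,167])*4+[400,0]).round(0).tolist())
```

```text
n 1 row [ 0.4  0.2 -0.1] [-0.1   0.09  0.1 ] at [0.3995 0.0437 0.2392] F [ 0.8 -0.7 -1.2] w 0.0148 clk 7.4833
[[194.0, 158.0], [317.0, 75.0], [158.0, 181.0], [100.0, 220.0]] [[607.0, 170.0], [491.0, 93.0], [641.0, 193.0], [695.0, 229.0]]
```

View pics/m4.png

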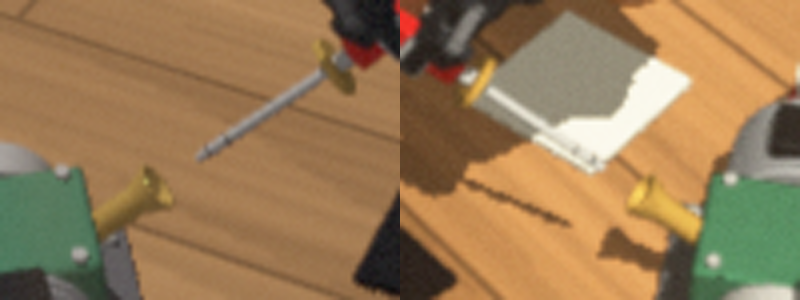

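Both views show the rod aligned with the tube to about 1 px: tip at (200,158) left and (598,163) right, mouth at (158,186) and (638,194). I'm feeding it in while watching the force.

>>> {"api": "move_arm", "payload": {
  "deltas": [
    [0,8,0,0,0,0,0],
    [0,8,0,0,0,0,0],
    [0,8,0,0,0,0,0],
    [0,7,0,0,0,0,0],
    [0,6,0,0,0,0,0],
    [0,5,0,0,0,0,0],
    [0,4,0,0,0,0,0],
    [0,0,0,0,0,0,0]
  ]
}}

```text
clock: 8.15
eef_pos: [0.4223, 0.0124, 0.2103]
tool_rot: [0.853, -0.426, -0.271, -0.135]
ft_force: [0.1, 0.4, -1.9]
grip_width: 0.0149
grasp_force: 58.5
```

```bash
cat > st.py <<'E'
from h import *
T=rodrot(127,35);ax=T.apply([-1,0,0]);m=np.array([.497,-.086,.1355])
o=bot.get_obs();r=R.from_quat(o["tool_rot"])
print("F tool",r.inv().apply(o["ft_force"]).round(2),"torque",r.inv().apply(o["ft_torque"]).round(2),"grip",o["grasp_force"])
print("collar to mouth mm, in tube frame:",(T.inv().apply(o["eef_pos"]+r.apply([.052,0,-.008])-m)*1e3).round(1))
rows(m+ax*.052-T.apply([0,0,-.008]),T,1)
E
python3 st.py
```

```text
F tool [ 0.89 -0.31  1.67] torque [0.06 0.68 0.01] grip 58.520647287368774
collar to mouth mm, in tube frame: [-92.    0.5   1.8]
n 1 row [92.1 -0.6 -2. ] [-0.01  0.27 -0.08] at [0.4223 0.0124 0.2103] F [ 0.1  0.4 -1.9] w 0.0149 clk 8.15
```

>>> {"api": "move_arm", "payload": {
  "deltas": [
    [0,5,0,0,0,0,0],
    [0,5,0,0,0,0,0],
    [0,5,0,0,0,0,0],
    [0,5,0,0,0,0,0],
    [0,5,0,0,0,0,0],
    [0,0,0,0,0,0,0]
  ]
}}

```text
clock: 8.65
eef_pos: [0.4347, -0.004, 0.1959]
tool_rot: [0.853, -0.426, -0.271, -0.135]
ft_force: [-1.2, -0.2, -1.3]
grip_width: 0.0153
grasp_force: 58.5
```

```bash
python3 st.py
python3 - <<'E'
from h import *
s=bot.camera("scene");d=bot.camera("side")
f=lambda im,u,v:cv2.resize(im[v-38:v+37,u-50:u+50],(400,300),interpolation=cv2.INTER_CUBIC)
cv2.imwrite("pics/m5.png",np.hstack([f(s,260,175),f(d,295,205)]))
E
```

```text
F tool [0.27 1.11 1.41] torque [0.01 0.68 0.02] grip 58.52047920227051
collar to mouth mm, in tube frame: [-67.    0.4   1.9]
n 1 row [67.  -0.5 -1.9] [-0.02  0.24 -0.06] at [ 0.4347 -0.004   0.1959] F [-1.2 -0.2 -1.3] w 0.0153 clk 8.65
```

View pics/m5.png

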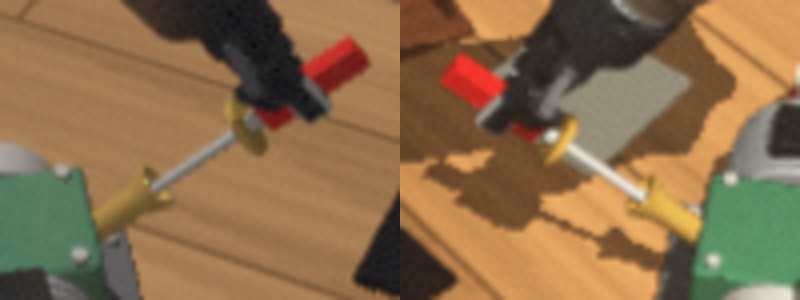

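The rod is inside the tube in both views, entering at (155,187) and (640,197), with almost no force. Continuing.

>>> {"api": "move_arm", "payload": {
  "deltas": [
    [0,5,0,0,0,0,0],
    [0,5,0,0,0,0,0],
    [0,5,0,0,0,0,0],
    [0,5,0,0,0,0,0],
    [0,5,0,0,0,0,0],
    [0,5,0,0,0,0,0],
    [0,5,0,0,0,0,0],
    [0,5,0,0,0,0,0],
    [0,5,0,0,0,0,0],
    [0,0,0,0,0,0,0]
  ]
}}

```text
clock: 9.58
eef_pos: [0.4568, -0.0333, 0.1699]
tool_rot: [0.853, -0.426, -0.271, -0.135]
ft_force: [-0.7, -0.4, -1.2]
grip_width: 0.015
grasp_force: 58.5
```

```bash
python3 st.py
```

```text
F tool [0.6  0.78 1.  ] torque [0.06 0.65 0.02] grip 58.520060777664185
collar to mouth mm, in tube frame: [-22.    0.5   2.1]
n 1 row [22.  -0.5 -1.9] [-0.02  0.25 -0.06] at [ 0.4568 -0.0333  0.1699] F [-0.7 -0.4 -1.2] w 0.015 clk 9.5833
```

>>> {"api": "move_arm", "payload": {
  "deltas": [
    [0,4,0,0,0,0,0],
    [0,4,0,0,0,0,0],
    [0,4,0,0,0,0,0],
    [0,2,0,0,0,0,0],
    [0,1,0,0,0,0,0],
    [0,1,0,0,0,0,0],
    [0,0,0,0,0,0,0]
  ]
}}

```text
clock: 10.17
eef_pos: [0.4644, -0.0433, 0.1614]
tool_rot: [0.853, -0.425, -0.271, -0.135]
ft_force: [0.9, 0.4, -0.1]
grip_width: 0.0145
grasp_force: 58.5
```

>>> {"api": "move_arm", "payload": {
  "deltas": [
    [0,1,0,0,0,0,0],
    [0,1,0,0,0,0,0],
    [0,1,0,0,0,0,0],
    [0,0,0,0,0,0,0]
  ]
}}

```text
clock: 10.5
eef_pos: [0.4659, -0.0452, 0.1597]
tool_rot: [0.853, -0.425, -0.271, -0.135]
ft_force: [-0.6, -0.5, -1.4]
grip_width: 0.0148
grasp_force: 58.5
```

```bash
python3 st.py
```

```text
F tool [0.89 0.76 1.09] torque [0.06 0.7  0.04] grip 58.52012872695923
collar to mouth mm, in tube frame: [-3.8  0.3  1.8]
n 1 row [ 3.8 -0.3 -1.6] [-0.03  0.22 -0.02] at [ 0.4659 -0.0452  0.1597] F [-0.6 -0.5 -1.4] w 0.0148 clk 10.5
```

>>> {"api": "move_arm", "payload": {
  "deltas": [
    [0,1,0,0,0,0,0],
    [0,1,0,0,0,0,0],
    [0,0,0,0,0,0,0]
  ]
}}

```text
clock: 10.75
eef_pos: [0.4669, -0.0466, 0.1585]
tool_rot: [0.853, -0.426, -0.271, -0.135]
ft_force: [-0.8, -0.1, -1.6]
grip_width: 0.0149
grasp_force: 58.5
```

>>> {"api": "move_arm", "payload": {
  "deltas": [
    [0,1,0,0,0,0,0],
    [0,1,0,0,0,0,0],
    [0,0,0,0,0,0,0]
  ]
}}

```text
clock: 11.0
eef_pos: [0.4679, -0.0479, 0.1573]
tool_rot: [0.853, -0.426, -0.271, -0.135]
ft_force: [-0.6, 0.0, -1.2]
grip_width: 0.015
grasp_force: 58.5
```

```bash
python3 st.py
```

```text
F tool [0.44 0.44 1.21] torque [-0.05  0.67  0.  ] grip 58.52025747299194
collar to mouth mm, in tube frame: [0.3 0.3 1.9]
n 1 row [-0.2 -0.3 -1.7] [-0.03  0.23 -0.02] at [ 0.4679 -0.0479  0.1573] F [-0.6  0.  -1.2] w 0.015 clk 11.0
```

No contact yet. Pressing on in 1 mm rows.

>>> {"api": "move_arm", "payload": {
  "deltas": [
    [0,1,0,0,0,0,0],
    [0,1,0,0,0,0,0],
    [0,0,0,0,0,0,0]
  ]
}}

```text
clock: 11.25
eef_pos: [0.4688, -0.0492, 0.1561]
tool_rot: [0.853, -0.426, -0.271, -0.135]
ft_force: [-0.1, -1.3, -0.6]
grip_width: 0.015
grasp_force: 58.5
```

>>> {"api": "move_arm", "payload": {
  "deltas": [
    [0,1,0,0,0,0,0],
    [0,1,0,0,0,0,0],
    [0,0,0,0,0,0,0]
  ]
}}

```text
clock: 11.5
eef_pos: [0.4693, -0.0498, 0.1557]
tool_rot: [0.853, -0.425, -0.271, -0.136]
ft_force: [-2.7, 2.2, 1.9]
grip_width: 0.0152
grasp_force: 58.7
```

```bash
python3 st.py;  python3 - <<'E'
from h import *
s=bot.camera("scene");d=bot.camera("side")
f=lambda im,u,v:cv2.resize(im[v-19:v+19,u-25:u+25],(400,300),interpolation=cv2.INTER_CUBIC)
cv2.imwrite("pics/m6.png",np.hstack([f(s,250,185),f(d,303,215)]))
E
```

```text
F tool [-3.87  0.8   0.37] torque [-0.04 -0.16 -0.05] grip 58.74981701374054
collar to mouth mm, in tube frame: [3.2 0.4 1.9]
n 1 row [-3.2 -0.3 -1.6] [-0.03  0.33 -0.03] at [ 0.4693 -0.0498  0.1557] F [-2.7  2.2  1.9] w 0.0152 clk 11.5
```

View pics/m6.png

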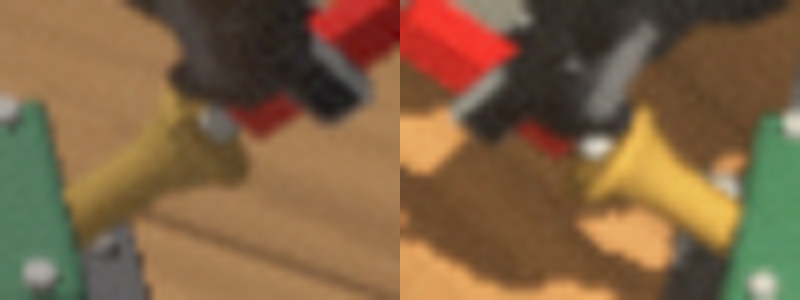

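Contact: the force is −4 N along the rod and the picture shows the collar on the rim. A light extra press, a pause of over a second, then a check.

>>> {"api": "move_arm", "payload": {
  "deltas": [
    [0,1,0,0,0,0,0],
    [0,1,0,0,0,0,0],
    [0,0,0,0,0,0,0],
    [0,0,0,0,0,0,0],
    [0,0,0,0,0,0,0],
    [0,0,0,0,0,0,0],
    [0,0,0,0,0,0,0],
    [0,0,0,0,0,0,0],
    [0,0,0,0,0,0,0],
    [0,0,0,0,0,0,0]
  ]
}}

```text
clock: 12.43
eef_pos: [0.4694, -0.0499, 0.1556]
tool_rot: [0.852, -0.425, -0.273, -0.136]
ft_force: [-5.0, 6.1, 8.3]
grip_width: 0.0148
grasp_force: 59.1
```

>>> {"api": "move_arm", "payload": {
  "deltas": [
    [0,0,0,0,0,0,0],
    [0,0,0,0,0,0,0],
    [0,0,0,0,0,0,0],
    [0,0,0,0,0,0,0],
    [0,0,0,0,0,0,0],
    [0,0,0,0,0,0,0],
    [0,0,0,0,0,0,0],
    [0,0,0,0,0,0,0],
    [0,0,0,0,0,0,0],
    [0,0,0,0,0,0,0]
  ]
}}

```text
clock: 13.27
eef_pos: [0.4693, -0.0499, 0.1556]
tool_rot: [0.852, -0.425, -0.273, -0.136]
ft_force: [-5.3, 6.2, 8.1]
grip_width: 0.015
grasp_force: 59.1
```

```bash
python3 st.py
```

```text
F tool [-11.38   0.48  -1.89] torque [-0.14 -1.56 -0.09] grip 59.06297564506531
collar to mouth mm, in tube frame: [3.3 0.4 2.1]
n 1 row [-3.2 -0.4 -1.6] [-0.01  0.5  -0.03] at [ 0.4693 -0.0499  0.1556] F [-5.3  6.2  8.1] w 0.015 clk 13.2667
```

Seated at 11 N and held still. Drawing it out along the axis.

>>> {"api": "move_arm", "payload": {
  "deltas": [
    [0,-4,0,0,0,0,0],
    [0,-8,0,0,0,0,0],
    [0,-10,0,0,0,0,0],
    [0,-12,0,0,0,0,0],
    [0,-14,0,0,0,0,0],
    [0,-16,0,0,0,0,0],
    [0,-18,0,0,0,0,0],
    [0,-20,0,0,0,0,0],
    [0,-20,0,0,0,0,0],
    [0,-20,0,0,0,0,0]
  ]
}}

```text
clock: 14.1
eef_pos: [0.3999, 0.0421, 0.2371]
tool_rot: [0.853, -0.425, -0.27, -0.135]
ft_force: [-0.1, 0.3, -0.5]
grip_width: 0.0153
grasp_force: 58.5
```

```bash
python3 st.py
python3 - <<'E'
from h import *
Q=rodrot(160,0);t=np.array([.618,.122,.11])
p=t-Q.apply([.161,0,-.008]);print("final tcp",p)
rows(p+[0,0,.1],Q);print(bot.get_obs()["joint_pos"].round(2))
E
```

```text
F tool [ 0.05 -0.07  0.56] torque [-0.01  0.64 -0.01] grip 58.51535439491272
collar to mouth mm, in tube frame: [-137.9    0.5    1.2]
n 1 row [137.9  -0.4  -1.4] [-0.04  0.19  0.02] at [0.3999 0.0421 0.2371] F [-0.1  0.3 -0.5] w 0.0153 clk 14.1
final tcp [0.46670949 0.17706524 0.102     ]
n 8 row [ -2.2 -18.4   6.1] [-1.27  4.27 -3.99] at [0.3999 0.0421 0.2371] F [-0.1  0.3 -0.5] w 0.0153 clk 14.1
[-0.19  0.39  0.04  1.7   0.4  -2.5 ]
```

>>> {"api": "move_arm", "payload": {
  "deltas": [
    [0,-15,0,0,0,0,0],
    [0,-2.2,-18.4,6.1,-1.3,4.3,-4],
    [0,-2.2,-18.4,6.1,-1.3,4.3,-4],
    [0,-2.2,-18.4,6.1,-1.3,4.3,-4],
    [0,-2.2,-18.4,6.1,-1.3,4.3,-4],
    [0,-2.2,-18.4,6.1,-1.3,4.3,-4],
    [0,-2.2,-18.4,6.1,-1.3,4.3,-4],
    [0,-2.2,-18.4,6.1,-1.3,4.3,-4],
    [0,-2.2,-18.4,6.1,-1.3,4.3,-4],
    [0,0,0,0,0,0,0]
  ]
}}

```text
clock: 14.93
eef_pos: [0.4582, 0.1906, 0.2093]
tool_rot: [0.986, -0.168, 0.001, 0.001]
ft_force: [-0.7, -1.2, -0.7]
grip_width: 0.015
grasp_force: 58.7
```

Run:
```python
from h import *
Q=rodrot(160,0);t=np.array([.618,.122,.11])
p=t-Q.apply([.161,0,-.008])
rows(p,Q,10)
W=cal("wrist");a=bot.camera("wrist");cv2.imwrite("pics/w7.png",a)
hsv=cv2.cvtColor(a,cv2.COLOR_BGR2HSV)
g=a.astype(int)
for y in(2,40,80,120):
    s=g[y,240:310].sum(1);e=np.abs(np.diff(s));print(y,sorted(int(240+i) for i in np.argsort(e)[-3:]))
m=(((hsv[...,0]<6)|(hsv[...,0]>174))&(hsv[...,1]>170)&(hsv[...,2]>90));print("handle near end row",np.argwhere(m[:,265:275].any(1))[0])
```

```text
n 10 row [ 1.2  1.  10.7] [ 0.01 -0.02  0.06] at [0.4582 0.1906 0.2093] F [-0.7 -1.2 -0.7] w 0.015 clk 14.9333
2 [256, 257, 283]
40 [257, 258, 283]
80 [246, 247, 258]
120 [257, 258, 282]
handle near end row [221]
```

>>> {"api": "move_arm", "payload": {
  "deltas": [
    [0,1.2,1,10.7,0,0,0],
    [0,1.2,1,10.7,0,0,0],
    [0,1.2,1,10.7,0,0,0],
    [0,1.2,1,10.7,0,0,0],
    [0,1.2,1,10.7,0,0,0],
    [0,1.2,1,10.7,0,0,0],
    [0,1.2,1,10.7,0,0,0.2],
    [0,1.2,1,10.7,0,0,0.2],
    [0,1.2,1,10.7,0,0,0.2],
    [0,1.2,1,10.7,0,-0.2,0]
  ]
}}

```text
clock: 15.82
eef_pos: [0.4679, 0.1711, 0.1022]
tool_rot: [0.984, -0.179, -0.002, 0.002]
ft_force: [-0.5, -0.1, 0.1]
grip_width: 0.0148
grasp_force: 58.7
```

>>> {"api": "move_arm", "payload": {
  "deltas": [
    [0,0,0,0,0,0,0],
    [0,0,0,0,0,0,0],
    [0,0,0,0,0,0,0]
  ]
}}

```text
clock: 16.07
eef_pos: [0.4684, 0.1719, 0.1029]
tool_rot: [0.984, -0.178, -0.001, 0.002]
ft_force: [0.3, -0.1, -0.2]
grip_width: 0.0148
grasp_force: 58.7
```

Run:
```python
from h import *
Q=rodrot(160,0);t=np.array([.618,.122,.11])
rows(t-Q.apply([.161,0,-.008]),Q,1)
s=bot.camera("scene");d=bot.camera("side");S,D=cal("scene"),cal("side")
o=bot.get_obs();r=R.from_quat(o["tool_rot"]);P=o["eef_pos"]+r.apply([[.161,0,-.008],[.051,0,-.008],[-.04,0,-.008]]);print(P.round(4).tolist(),o["joint_vel"].round(3))
f=lambda im,u,v:cv2.resize(im[v-38:v+37,u-50:u+50],(400,300),interpolation=cv2.INTER_CUBIC)
q,w=proj(S,P),proj(D,P);a=q[:2].mean(0).astype(int);b=w[:2].mean(0).astype(int)
cv2.imwrite("pics/m8.png",np.hstack([f(s,*a),f(d,*b)]))
print(a,b,((q-a+[50.5,38.5])*4).round(0).tolist(),((w-b+[50.5,38.5])*4+[400,0]).round(0).tolist())
```

```text
n 1 row [-3.4 -4.2  0.9] [ 0.22  0.08 -0.54] at [0.4684 0.1719 0.1029] F [ 0.3 -0.1 -0.2] w 0.0148 clk 16.0667
[[0.6195, 0.1158, 0.1111], [0.5165, 0.1544, 0.1112], [0.4313, 0.1863, 0.1112]] [ 0.002 -0.002 -0.001 -0.003  0.    -0.001]
[314 234] [275 170] [[145.0, 202.0], [265.0, 107.0], [358.0, 34.0]] [[669.0, 142.0], [541.0, 172.0], [431.0, 198.0]]
```

View pics/m8.png

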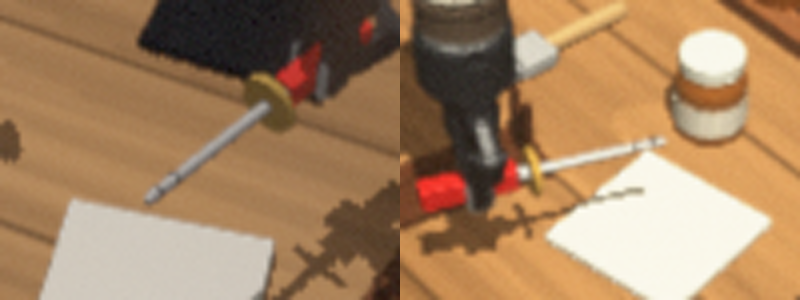

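The tip shows at (149,201) left and (665,141) right, within 1 px of prediction, and the rod is level. A small last correction, settle, then hand in.

>>> {"api": "move_arm", "payload": {
  "deltas": [
    [0,-1,-2,0.4,0.1,0,-0.2],
    [0,-1,-2,0.4,0.1,0,-0.3],
    [0,0,0,0,0,0,0],
    [0,0,0,0,0,0,0],
    [0,0,0,0,0,0,0],
    [0,0,0,0,0,0,0],
    [0,0,0,0,0,0,0],
    [0,0,0,0,0,0,0],
    [0,0,0,0,0,0,0],
    [0,0,0,0,0,0,0]
  ]
}}

```text
clock: 17.0
eef_pos: [0.4676, 0.1765, 0.1015]
tool_rot: [0.985, -0.174, -0.001, 0.0]
ft_force: [-0.4, 0.3, -1.3]
grip_width: 0.0151
grasp_force: 58.7
```

Run:
```python
from h import *
o=bot.get_obs();r=R.from_quat(o["tool_rot"]);print((o["eef_pos"]+r.apply([.161,0,-.008])).round(4),r.as_matrix()[2].round(3),o["joint_vel"].round(3),o["grasp_force"])
print(bot.job_done())
```

```text
[0.6189 0.1214 0.1092] [-0.002  0.001 -1.   ] [ 0.001 -0.    -0.     0.001 -0.001 -0.001] 58.69403958320618
the job is handed in; nothing more can be done
None
```

The job is handed in, with no verdict shown: the gauge rod went into the tube until its collar seated, paused there over 1 s and was drawn out, and is now held still and level with its tip about 10 cm above the middle of the white tile, at 17 s of the 64 s allowed.

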